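# Open the specimen box by its lever and ease the lid shut

## Robot

A 6-joint arm with a two-finger parallel gripper is mounted at the origin on the work surface. World frame = base frame: x ahead of the robot, y to its left, z up, the work surface at z = 0. Lengths are in m, angles in rad, forces in N, time in s.
With the tool pointing down it reaches from about 0.4 to 0.925 m from the base axis. Payload 3.4 kg.
Tool frame: the origin (TCP) lies at the very end of the fingers, on their centre line; the grasp point (between the pads) lies behind it (manip.tcp_to_grasp is the x of the grasp point in the tool frame, in m); x points along the fingers, y is the direction in which the jaws open and shut, and the axes are right-handed (so a half turn about x gives the same grasp; the last joint's range is limited). The gripper opens to 85 mm and grips with 20 to 120 N. Pads are 22 mm wide; open, the fingers measure 114 mm over their backs; the gripper's body (76 mm by 85 mm) begins 54 mm behind the grasp point. The pads swing forward as they close: fully open they stand 13 mm farther back than shut.
Start: joints at [1.161, 0.307, 1.506, -0, 1.328, -0.073], TCP at [0.189, 0.543, 0.195] pointing down, gripper open.
Joint ranges: [-3.12, 3.12], [-1.05, 2.28], [0.14, 2.33], [-1.42, 4.57], [0.1, 2.73], [-2.68, 2.68]. Speed limits (rad/s): [2.57, 2.57, 3.14, 3.14, 3.14, 3.14].

## Interface

Orientations are given as [roll, pitch, yaw] about the fixed x, y, z axes, in that order (R = Rz(yaw) Ry(pitch) Rx(roll)).
In Python, from rig import sense, vision, close_job, manip gives the robot as it stands.
- The arm moves only by the shell command python3 -m inch 'ROWS' [OPENING] [FORCE]. ROWS is JSON, a list of rows, each a list of 4 numbers: the shift along the tool's x, y, z in m, then the turn about the tool's x in degrees. In form: [[x, y, z, turn], ...]. A call has 1 to 8 rows; each row is the pose to reach, as a shift and turn from the pose measured when the call began, along the tool's axes at that moment; what a row does not reach only later rows make up. A row lasts 1/8 s, in which the tool goes at most 62.5 mm and 10.7 degrees, less where a joint would pass 70% of its speed; a pose out of reach is approached as far as the arm can. A call with a gripper value outside its range is refused whole. OPENING is the finger opening in m, from 0 to 0.0854, set as the call begins (- or left out, the last holds). The fingers move at their own pace and stop on an object; FORCE is the grip in N (left out, the last holds). Time passes only in rows, so rows that repeat a pose let the fingers close. It gives the time, the measured TCP pose, the force and the opening at its end, in the units of the state.
- sense(): the state, without advancing time (a new reading comes with each control period).
- vision.capture(name): name is "scene" or "top"; returns a dict with "img" (400x640x3 uint8, red, green, blue), "fx", "fy", "cx", "cy" (pixels), "D" ([k1, k2, p1, p2, k3] as OpenCV has them; the pictures are not rectified), "camera_from_world" (4x4, takes a point from world to camera coordinates). Camera axes: x right, y down, z forward; pixel columns grow to the right and rows downward; lengths in m; the calibration is good to about 2 mm. A picture is of the moment at which its call begins. There is no depth.
- close_job(): hands the job in, once; it reports no verdict.
The state is a dict: "clock": time; "q": joint angles; "qd": joint speeds; "joint_torque": joint torques, N m; "eef_pos": TCP position; "eef_rot": TCP orientation; "force": force on the tool from outside, world axes, zero at the start; "ft_torque": the same for the moment, N m; "width": finger opening in m.
Only numpy, scipy, OpenCV 4.12 (cv2) and the standard library are available. Lean on these libraries where they do the work, as an engineer would, in place of code of your own. Each camera call takes 0.05 s, during which the arm holds its last target. There are 200 camera calls.

## Task

Show the beetle in the green specimen box to the overhead camera: press the green lever all the way down with the fingertips so that the lid stands fully open, keep it open for two to three seconds, then let the lever up gently so that the lid closes without slamming, and come away. Work the lid by its lever only, without touching either lid; leave the blue box shut and all the other things on the bench where they are.

Things in the scene. Friction and masses are not known exactly. Their poses are not given: they have to be found in the camera images.
- green_box: Specimen box with green lid and green lever (the one to work). Grey, fixed to the bench, 140 x 140 mm, 109 mm high with lid shut; white side cheeks hide the linkage (184 mm over both). Origin: centre of its underside. x axis: from the lever (front, towards the robot, within 0.3 rad) to the hinge (back); z up. Which box stands left varies.
- green_paddle (a point): Top centre of the green lever's paddle, the plate to press: 64 mm wide (box y), 36 deep, 10 thick, its box-side edge on a crossbar with an arm to each cheek. About 98 mm in front of the box's front wall and 100 mm above the bench at rest, tilted 0.2 rad (front edge higher); it sinks 60 mm to the stop, then tilted 0.22 rad the other way. Moves with the lever.
- green_pivot (a point): Axle of the green lever, on the box's middle plane, 65 mm above the bench; the axle runs along the box's y. The paddle's top centre is 150 mm from it.
- green_lever (a joint): Angle of the green lever, rad: 0 = up at rest, grows as the paddle is pressed, firm stop at 0.42. Rigidly linked to the lid both ways (lid angle = 3 x lever angle). About 3 to 8 N at the paddle moves and holds it; let go, the lid's weight and a spring bring it back to 0.
- green_lid (a joint): Angle of the green lid, rad: 0 = shut, 1.26 = fully open. Hinged at the back, about 350 g, hardly damped: let go it slams, even from 0.2 rad. Closing faster than 3 rad/s below 0.7 rad is a slam (paddle rising at 150 mm/s): let it up over 2 s or so, staying on the paddle until it is right up.
- green_specimen: Pinned beetle on a loose cork, 26 mm wide, 26 mm high (pin to 48 mm), standing inside the green box; origin under the cork. Stays where it is.
- blue_box: Specimen box with blue lid and blue lever (the other one, to be left shut). Grey, fixed to the bench, 140 x 140 mm, 109 mm high with lid shut; white side cheeks hide the linkage (184 mm over both). Origin: centre of its underside. x axis: from the lever (front, towards the robot, within 0.3 rad) to the hinge (back); z up. Which box stands left varies.
- blue_paddle (a point): Top centre of the blue lever's paddle, the plate to press: 64 mm wide (box y), 36 deep, 10 thick, its box-side edge on a crossbar with an arm to each cheek. About 98 mm in front of the box's front wall and 100 mm above the bench at rest, tilted 0.2 rad (front edge higher); it sinks 60 mm to the stop, then tilted 0.22 rad the other way. Moves with the lever.
- blue_pivot (a point): Axle of the blue lever, on the box's middle plane, 65 mm above the bench; the axle runs along the box's y. The paddle's top centre is 150 mm from it.
- blue_lever (a joint): Angle of the blue lever, rad: 0 = up at rest, grows as the paddle is pressed, firm stop at 0.42. Rigidly linked to the lid both ways (lid angle = 3 x lever angle). About 3 to 8 N at the paddle moves and holds it; let go, the lid's weight and a spring bring it back to 0.
- blue_lid (a joint): Angle of the blue lid, rad: 0 = shut, 1.26 = fully open. Hinged at the back, about 350 g, hardly damped: let go it slams, even from 0.2 rad. Closing faster than 3 rad/s below 0.7 rad is a slam (paddle rising at 150 mm/s): let it up over 2 s or so, staying on the paddle until it is right up.
- blue_specimen: Pinned beetle on a loose cork, 26 mm wide, 26 mm high (pin to 48 mm), standing inside the blue box; origin under the cork. Stays where it is.
- vial: Bystander, loose: glass vial with black cap, 26 mm wide, 60 mm high, standing between the robot and the boxes; origin at its foot.
- jar: Bystander, loose: amber jar with white lid, 60 mm wide, 85 mm high, on the left; origin at its foot.
- dish: Bystander, loose: shallow glass dish, 86 mm wide, 18 mm high, on the right; origin under its centre.
- brush: Bystander, loose: small brush lying near the robot on the left; origin near its middle.
- forceps: Bystander, loose: steel forceps, 120 mm long, 8 mm high, lying near the robot on the right; origin under the middle.

How it is judged:
By the outcome, as a careful person would: the job done as asked, in the order asked, and still so for the second after the job is handed in, with the robot touching nothing.
It also fails if it takes over 45 s, if anything falls off the work surface, if the arm or the gripper's body presses on something with over 40 N, if the wrist force passes 120 N, or if a joint passes its speed limit or range.

## Working session

There is one attempt and no reset: what is moved stays moved. The work goes in short steps, Python scripts to look and compute and a shell command to move; the robot and the scene stay as the last step left them, time stands still between calls to the robot, and variables do not carry over. Pictures are saved under pics/ and viewed, about 8 in all and at most 12, crops included, and the job is handed in when it is done.

```bash
mkdir -p pics; python3 - <<'E'
from rig import sense, vision, manip
import cv2
print(sense()); print([a for a in dir(manip) if a[0]!='_'])
for n in("scene","top"):
    c=vision.capture(n); cv2.imwrite(f"pics/{n}0.png",c["img"][:,:,::-1])
    print(n,c["fx"],c["fy"],c["cx"],c["cy"],c["D"],c["camera_from_world"])
E
```

```text
{'clock': 0.0, 'q': array([ 1.16149367e+00,  3.07551526e-01,  1.50763447e+00, -2.13250263e-05,
        1.32834311e+00, -7.35216241e-02]), 'qd': array([ 0.00079109, -0.00039945,  0.00061189,  0.00054762, -0.00094115,
        0.00183476]), 'joint_torque': array([-3.01991742e-03, -4.57555926e+01, -2.51907617e+01, -1.96165374e-04,
        1.32738403e-02,  1.89976572e-05]), 'eef_pos': array([0.18921911, 0.54220436, 0.19380804]), 'eef_rot': array([-1.63363316,  1.56885976, -1.96940905]), 'force': array([-0.44691203,  0.22127133, -0.73837578]), 'ft_torque': array([-0.00735368, -0.00092861, -0.04236212]), 'width': 0.08560078031330146}
['MotionError', 'tcp_to_grasp']
scene 362.73790857174663 362.73790857174663 317.2768535175159 199.71274642410825 [0.00526459 0.         0.         0.         0.        ] [[-0.34882456  0.93714445 -0.00903883  0.17218662]
 [ 0.53004039  0.18931969 -0.82656835 -0.1849438 ]
 [-0.77290272 -0.29311828 -0.56276377  1.67053497]
 [ 0.          0.          0.          1.        ]]
top 451.1562801356304 451.1562801356304 321.13786685407035 202.32339181131118 [-0.06155343  0.          0.          0.          0.        ] [[ 0.01630579 -0.99986123 -0.00341313 -0.02167772]
 [-0.99510799 -0.01589542 -0.09750604  0.52284724]
 [ 0.09743825  0.00498634 -0.99522908  1.32122759]
 [ 0.          0.          0.          1.        ]]
```

View pics/scene0.png

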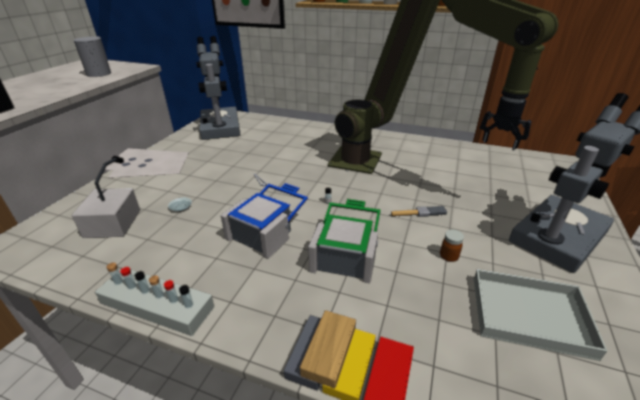

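View pics/top0.png

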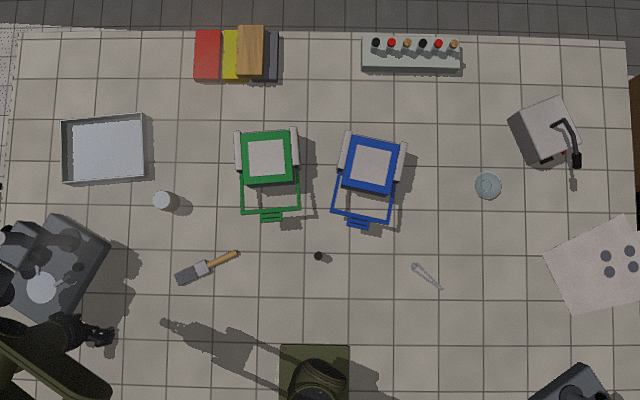

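The scene view shows the green box right of centre with its paddle near (357,204). In the top view the green paddle is near (270,215), the green lid near (266,158), the blue paddle near (358,223) and the vial near (318,256). I'll enlarge both.

```bash
python3 - <<'E'
import cv2
t=cv2.imread("pics/top0.png")[115:235,225:325]; s=cv2.imread("pics/scene0.png")[190:290,300:400]
t=cv2.resize(t,None,fx=5,fy=5,interpolation=2)[:600]; s=cv2.resize(s,None,fx=6,fy=6,interpolation=2)
cv2.imwrite("pics/tc.png",t); cv2.imwrite("pics/sc.png",s)
E
```

```text
(no output)
```

View pics/tc.png

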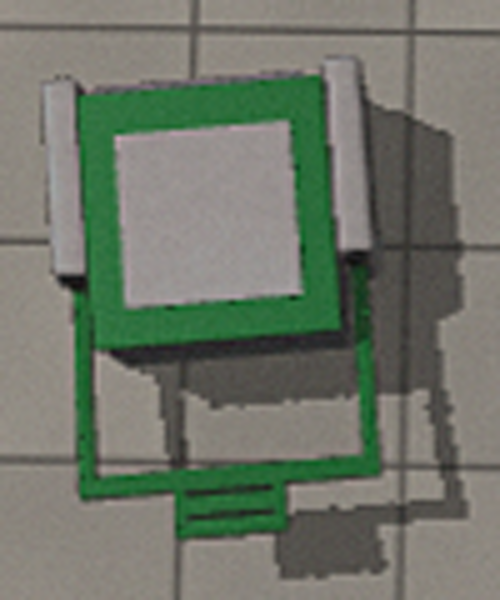

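View pics/sc.png

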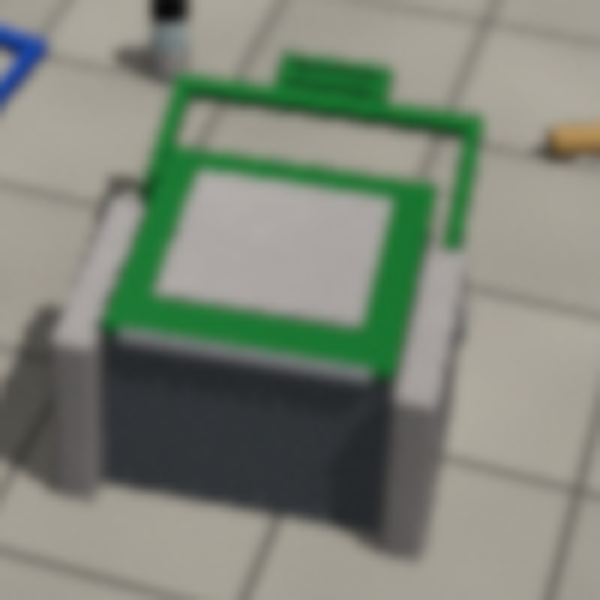

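The top crop shows the paddle's top corners at (176,490), (285,480), (287,529) and (178,538), and the lid corners at (78,97), (320,77), (340,330) and (97,347). The scene crop shows the paddle at (285,55), (390,70), (388,105) and (278,88). Next I triangulate these.

```bash
cat > h.py <<'E'
import numpy as np, cv2
from rig import vision, sense
def cam(n):
    c=vision.capture(n); K=np.array([[c["fx"],0,c["cx"]],[0,c["fy"],c["cy"]],[0,0,1]]); return K,np.array(c["D"]),np.array(c["camera_from_world"]),c["img"]
def und(C,p): return cv2.undistortPoints(np.array(p,float).reshape(-1,1,2),C[0],C[1]).reshape(-1,2)
def tri(A,a,B,b):
    X=cv2.triangulatePoints(A[2][:3],B[2][:3],und(A,a).T,und(B,b).T); return (X[:3]/X[3]).T
def plane(C,p,z):
    R,t=C[2][:3,:3],C[2][:3,3]; o=-R.T@t; d=np.c_[und(C,p),np.ones(len(p))]@R
    return o+d*((z-o[2])/d[:,2])[:,None]
E
python3 - <<'E'
from h import *
np.set_printoptions(precision=4,suppress=True)
T=cam("top");S=cam("scene")
tp=np.array([(176,490),(285,480),(287,529),(178,538),(78,97),(320,77),(340,330),(97,347)])/5+[224.6,114.6]
sp=np.array([(388,105),(278,88),(285,55),(390,70),(395,378),(105,325),(165,150),(437,187)])/6+[299.6,189.6]
X=tri(T,tp,S,sp);print(X);print(X[:4].mean(0),X[4:].mean(0))
P=plane(T,tp[:4],.100);L=plane(T,tp[4:],.109);print(P,P.mean(0));print(L,L.mean(0))
ax=L[:2].mean(0)-L[2:].mean(0);print("yaw",np.arctan2(ax[1],ax[0]), np.linalg.norm(ax))
ey=L[[0,3]].mean(0)-L[[1,2]].mean(0);print(np.arctan2(-ey[0],ey[1]),np.linalg.norm(ey))
v=plane(T,[(318,256)],.06);print("vial",v)
R=cv2.Rodrigues
from scipy.spatial.transform import Rotation
print(Rotation.from_euler('xyz',sense()['eef_rot']).as_matrix())
E
```

```text
[[0.484  0.1611 0.0939]
 [0.4905 0.0996 0.0951]
 [0.4628 0.0964 0.099 ]
 [0.4571 0.1568 0.099 ]
 [0.708  0.2218 0.1048]
 [0.7208 0.0838 0.1065]
 [0.5763 0.0666 0.1041]
 [0.5633 0.2063 0.1064]]
[0.4736 0.1285 0.0967] [0.6421 0.1446 0.1054]
[[0.484  0.1587 0.1   ]
 [0.4906 0.0973 0.1   ]
 [0.463  0.0955 0.1   ]
 [0.4569 0.1568 0.1   ]] [0.4737 0.1271 0.1   ]
[[0.7071 0.2204 0.109 ]
 [0.7206 0.0824 0.109 ]
 [0.5751 0.0676 0.109 ]
 [0.5633 0.2045 0.109 ]] [0.6415 0.1438 0.109 ]
yaw 0.10586271781597371 0.14542485149813128
0.09144149723496928 0.13798903136045565
vial [[ 0.3644 -0.0069  0.06  ]]
[[-0.0005  0.3295  0.9441]
 [-0.0012  0.9441 -0.3295]
 [-1.     -0.0013 -0.0001]]
```

Triangulation and the plane check agree. The paddle's top centre is at about (0.473, 0.128, 0.098), the box yaw is about 0.10, and the lid top is at about 0.105 to 0.109 with sides of 138 to 145 mm. I'll approach with the fingers shut, staying high.

```bash
python3 -m inch '[[0,-0.03,0.04,-3],[0,-0.065,0.087,-6],[0,-0.1,0.134,-9],[0,-0.135,0.181,-12],[0,-0.17,0.228,-15],[0,-0.205,0.275,-18],[0,-0.24,0.322,-22],[0,-0.275,0.369,-25]]' 0 20; python3 -m inch '[[0,0,0,0],[0,0,0,0]]'
cat > go.py <<'E'
from h import *
import sys
from scipy.spatial.transform import Rotation
np.set_printoptions(precision=4,suppress=True)
s=sense();R=Rotation.from_euler('xyz',s['eef_rot']).as_matrix()
print(s['clock'],s['eef_pos'],s['force'],s['width']);print(R)
print("tool shift",R.T@(np.array([float(a) for a in sys.argv[1:4]])-s['eef_pos']),"yaw",np.degrees(np.arctan2(R[1,1],R[0,1])))
E
python3 go.py .4725 .128 .125
```

```text
clock: 1.2
eef_pos: [0.4479, 0.1596, 0.1945]
eef_rot: [-1.774, 1.57, -1.672]
force: [1.2, 0.9, -0.0]
width: -0.0003
clock: 1.45
eef_pos: [0.4475, 0.1595, 0.1943]
eef_rot: [-2.914, 1.57, -2.813]
force: [0.1, 0.2, 0.8]
width: 0.0004
1.45 [0.4475 0.1595 0.1943] [0.1294 0.2151 0.8254] 0.0004149117127403789
[[-0.0012 -0.1003  0.995 ]
 [-0.0004  0.995   0.1003]
 [-1.     -0.0003 -0.0012]]
tool shift [ 0.0693 -0.0338  0.0218] yaw 95.75784121388793
```

```bash
python3 -m inch '[[0.01,-0.02,0.013,0],[0.03,-0.034,0.022,0],[0.05,-0.034,0.022,0],[0.065,-0.034,0.022,0],[0.069,-0.034,0.022,0],[0.069,-0.034,0.022,0]]'; python3 - <<'E'
from h import *
S=cam("scene")[3][180:260,320:400]; T=cam("top")[3][115:235,225:325]
im=np.hstack([cv2.resize(S,(480,480)),cv2.resize(T,(400,480))])[:,:,::-1]
cv2.imwrite("pics/near1.png",cv2.resize(im,(800,436)))
E
python3 go.py .4725 .128 .100
```

```text
clock: 2.2
eef_pos: [0.4724, 0.1285, 0.1253]
eef_rot: [-3.006, 1.569, -2.904]
force: [-0.4, 0.1, -0.2]
width: 0.0002
2.3 [0.4731 0.1283 0.1259] [-0.3333 -0.1967 -0.0221] -0.0003041637821207638
[[ 0.0001 -0.1009  0.9949]
 [-0.0001  0.9949  0.1009]
 [-1.     -0.0001  0.0001]]
tool shift [ 0.0259 -0.0002 -0.0007] yaw 95.79336239585056
```

View pics/near1.png

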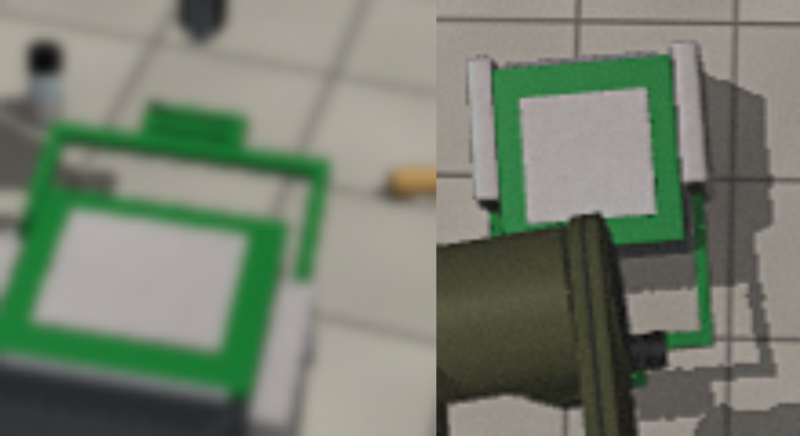

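The fingertip shows at about (203,40) in the left half, roughly 8 px higher in the scene view than the reported TCP projects to. I need to resolve that before pressing.

```bash
python3 - <<'E'
from h import *
S=cam("scene"); T=cam("top"); p=sense()['eef_pos']
out=[]
for C,(r,c) in((S,(110,300)),(T,(130,200))):
    im=C[3].copy(); 
    im=cv2.resize(im[r:r+120,c:c+100],None,fx=4,fy=4,interpolation=2)[:,:,::-1].copy()
    for q,col in((p,(0,0,255)),(p+[0,0,.05],(255,0,255)),([.473,.128,.098],(255,255,0))):
        uv=cv2.projectPoints(np.array([q],float),cv2.Rodrigues(C[2][:3,:3])[0],C[2][:3,3],C[0],C[1])[0].ravel(); print(uv)
        cv2.circle(im,tuple(int(v) for v in (uv-[c-.5,r-.5])*4),3,col,1)
    out.append(im)
cv2.imwrite("pics/near2.png",np.hstack(out))
E
```

```text
[355.46996756 195.46700365]
[356.25011117 182.53071018]
[355.05880922 202.40423523]
[269.47673955 215.9601559 ]
[267.26037643 214.68592724]
[270.65247285 216.71905387]
```

View pics/near2.png

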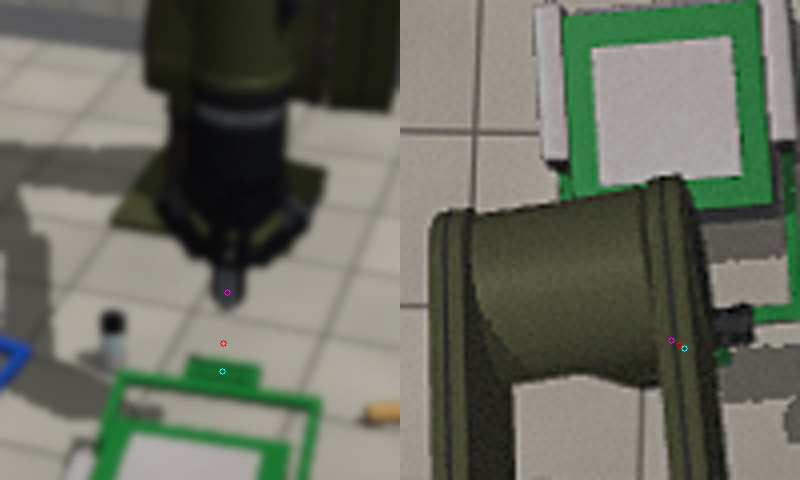

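The tip lines up sideways but stands higher in the scene view, or else farther back. I triangulate the knuckle that both views show to tell which.

```bash
python3 - <<'E'
from h import *
np.set_printoptions(precision=4,suppress=True)
T=cam("top");S=cam("scene")
print(tri(T,[(287.5,211),(284,211),(287.5,211)],S,[(340,158),(342.5,160),(341,163)]))
print("tip if z", [(z,plane(S,[(356.5,186.5)],z)[0]) for z in(.125,.14,.16,.165)])
E
python3 -c "from rig import manip;print(manip.tcp_to_grasp)"
```

```text
[[0.4771 0.0702 0.2563]
 [0.4775 0.079  0.251 ]
 [0.478  0.0728 0.2395]]
tip if z [(0.125, array([0.4169, 0.1162, 0.125 ])), (0.14, array([0.4402, 0.1217, 0.14  ])), (0.16, array([0.4713, 0.1292, 0.16  ])), (0.165, array([0.4791, 0.1311, 0.165 ]))]
-0.0187
```

The knuckle lies on the tool axis (x≈0.477), so the arm is in the right place in plan and the visible tip is at z≈0.16, not 0.126. I'll go down in small steps and let the force show where the contact is.

```bash
python3 -m inch '[[0.008,0,0,0],[0.016,0,0,0],[0.021,0,0,0],[0.023,0,0,0],[0.025,0,0,0]]'; python3 -m inch '[[0.003,0,0,0],[0.006,0,0,0],[0.009,0,0,0],[0.009,0,0,0]]'; python3 go.py .4725 .128 .09
```

```text
clock: 3.12
eef_pos: [0.4732, 0.1279, 0.1006]
eef_rot: [-2.241, 1.571, -2.141]
force: [0.7, -0.1, 0.7]
width: -0.0001
clock: 3.62
eef_pos: [0.4729, 0.1278, 0.0914]
eef_rot: [-2.854, 1.57, -2.754]
force: [0.3, -0.5, -0.0]
width: 0.0001
3.625 [0.4729 0.1278 0.0914] [ 0.3108 -0.524  -0.0206] 0.00012406650551504556
[[-0.0007 -0.1003  0.995 ]
 [-0.0003  0.995   0.1003]
 [-1.     -0.0002 -0.0008]]
tool shift [ 0.0014  0.0002 -0.0004] yaw 95.75561410275417
```

There's no force at a reported 0.091, so the real tip is higher than reported. I'll keep descending in small steps.

```bash
python3 -m inch '[[0.004,0,0,0],[0.008,0,0,0],[0.012,0,0,0],[0.015,0,0,0],[0.015,0,0,0]]'; python3 -m inch '[[0.002,0,0,0],[0.004,0,0,0],[0.006,0,0,0],[0.008,0,0,0],[0.008,0,0,0]]'; python3 - <<'E'
from h import *
S=cam("scene")[3][150:250,310:410]; T=cam("top")[3][115:235,225:325]
cv2.imwrite("pics/near3.png",np.hstack([cv2.resize(S,(440,440)),cv2.resize(T,(360,440))])[:,:,::-1])
E
```

```text
clock: 4.25
eef_pos: [0.4726, 0.1278, 0.076]
eef_rot: [-2.961, 1.569, -2.86]
force: [0.2, 0.7, -0.9]
width: 0.0002
clock: 4.88
eef_pos: [0.4724, 0.1277, 0.0678]
eef_rot: [-2.973, 1.569, -2.872]
force: [-1.0, 0.0, 1.2]
width: 0.0
```

View pics/near3.png

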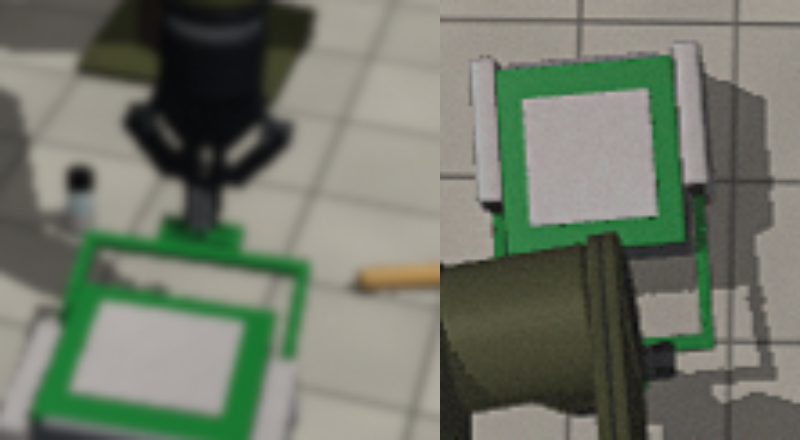

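The tip now sits on the middle of the paddle (left half, about (203,232)), with about 1 N on it, at a reported 0.068. So the reported height is low by about 33 mm, and I'll start pressing.

```bash
python3 -m inch '[[0.003,0,0,0],[0.008,0,0,0],[0.013,0,0,0],[0.018,0,0,0],[0.023,0,0,0],[0.027,0,0,0],[0.03,0,0,0],[0.03,0,0,0]]'; python3 go.py .4725 .128 .01
```

```text
clock: 5.98
eef_pos: [0.4708, 0.1275, 0.0377]
eef_rot: [-3.05, 1.566, -2.949]
force: [-3.2, -0.0, 4.0]
width: -0.0
5.975 [0.4708 0.1275 0.0377] [-3.2383 -0.0223  3.9976] -2.17111231676321e-05
[[-0.0045 -0.1002  0.995 ]
 [-0.0009  0.995   0.1002]
 [-1.     -0.0004 -0.0045]]
tool shift [0.0276 0.0003 0.0019] yaw 95.7535666432327
```

Force is 4 N, as expected. I'll continue towards the stop, which I expect at a reported 0.005.

```bash
python3 -m inch '[[0.005,0,0,0],[0.01,0,0,0],[0.015,0,0,0],[0.02,0,0,0],[0.024,0,0,0],[0.027,0,0,0]]'; python3 -m inch '[[0.002,0,0,0],[0.004,0,0,0],[0.005,0,0,0]]'; python3 go.py .4725 .128 .005
```

```text
clock: 6.72
eef_pos: [0.4719, 0.1277, 0.0108]
eef_rot: [-3.009, 1.568, -2.909]
force: [0.4, -0.4, 5.1]
width: 0.0002
clock: 7.1
eef_pos: [0.4726, 0.1277, 0.0058]
eef_rot: [-2.893, 1.569, -2.792]
force: [0.1, -0.4, 3.4]
width: -0.0002
7.1 [0.4726 0.1277 0.0058] [ 0.0905 -0.4175  3.3903] -0.00021127512742963314
[[-0.0013 -0.1003  0.995 ]
 [-0.0005  0.995   0.1003]
 [-1.     -0.0003 -0.0013]]
tool shift [ 0.0008  0.0003 -0.    ] yaw 95.75629919236839
```

```bash
python3 -m inch '[[0.002,0,0,0],[0.004,0,0,0]]';python3 -m inch '[[0.002,0,0,0],[0.003,0,0,0]]'
```

```text
clock: 7.35
eef_pos: [0.4732, 0.1278, 0.0018]
eef_rot: [-2.028, 1.57, -1.928]
force: [1.2, 0.0, 3.3]
width: 0.0
clock: 7.6
eef_pos: [0.4735, 0.1278, 0.0008]
eef_rot: [-0.195, 1.57, -0.094]
force: [-5.9, -1.5, 32.4]
width: 0.0002
```

The force jumped to 32 N, so this is the stop. I'll ease to a light push and hold, with a picture to check.

```bash
python3 -m inch '[[0.0007,0,0,0],[0.0007,0,0,0],[0.0007,0,0,0],[0.0007,0,0,0],[0.0007,0,0,0],[0.0007,0,0,0]]'; python3 - <<'E'
from h import *
S=cam("scene")[3][150:270,300:420]; T=cam("top")[3][95:235,225:325]
cv2.imwrite("pics/open.png",np.hstack([cv2.resize(S,(440,440)),cv2.resize(T,(314,440))])[:,:,::-1])
E
```

```text
clock: 8.35
eef_pos: [0.4735, 0.1278, 0.0012]
eef_rot: [-0.135, 1.569, -0.034]
force: [-2.4, -0.7, 15.9]
width: -0.0001
```

View pics/open.png

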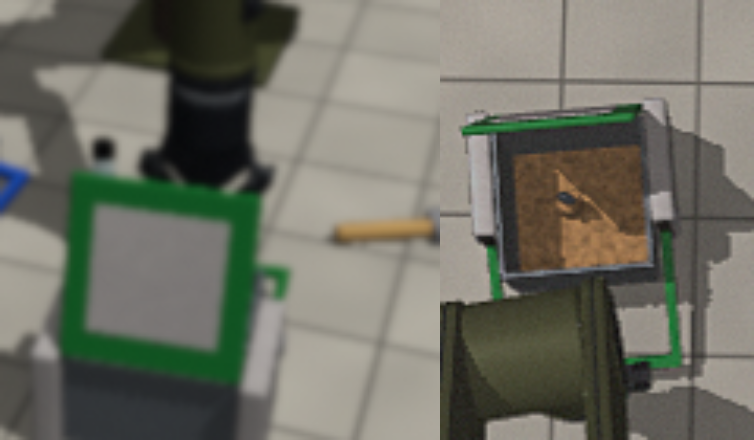

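The top view shows the lid standing upright and the beetle at (568,203), clear of the arm. I'll hold a bit longer, then let it up slowly.

```bash
python3 -m inch '[[0.0005,0,0,0],[0.0005,0,0,0],[0.0005,0,0,0],[0.0005,0,0,0],[0.0005,0,0,0],[0.0005,0,0,0],[0.0005,0,0,0],[0.0005,0,0,0]]'; python3 -m inch '[[0.0005,0,0,0],[0.0005,0,0,0],[0.0005,0,0,0]]'; python3 -m inch '[[-0.002,0,0,0],[-0.005,0,0,0],[-0.008,0,0,0],[-0.011,0,0,0],[-0.014,0,0,0],[-0.017,0,0,0],[-0.02,0,0,0],[-0.023,0,0,0]]'; python3 -m inch '[[-0.003,0,0,0],[-0.006,0,0,0],[-0.009,0,0,0],[-0.012,0,0,0],[-0.015,0,0,0],[-0.018,0,0,0],[-0.021,0,0,0],[-0.024,0,0,0]]'
```

```text
clock: 9.45
eef_pos: [0.4735, 0.1278, 0.0013]
eef_rot: [-0.126, 1.569, -0.026]
force: [-0.5, 0.4, 10.5]
width: -0.0002
clock: 9.82
eef_pos: [0.4735, 0.1278, 0.0013]
eef_rot: [-0.105, 1.568, -0.005]
force: [-0.6, -0.4, 10.3]
width: 0.0
clock: 10.82
eef_pos: [0.4733, 0.1278, 0.0246]
eef_rot: [-0.115, 1.568, -0.014]
force: [-3.2, 0.1, 3.3]
width: 0.0002
clock: 11.82
eef_pos: [0.4746, 0.128, 0.0491]
eef_rot: [-0.043, 1.566, 0.058]
force: [1.2, -0.4, 3.8]
width: -0.0002
```

Still in contact. For the last 20 mm I'll go slower.

```bash
python3 -m inch '[[-0.002,0,0,0],[-0.004,0,0,0],[-0.006,0,0,0],[-0.008,0,0,0],[-0.01,0,0,0],[-0.012,0,0,0],[-0.0135,0,0,0],[-0.015,0,0,0]]'; python3 -m inch '[[-0.001,0,0,0],[-0.002,0,0,0],[-0.003,0,0,0],[-0.004,0,0,0],[-0.005,0,0,0],[-0.006,0,0,0],[-0.007,0,0,0],[-0.008,0,0,0]]'; python3 -m inch '[[-0.01,0,0,0],[-0.025,0,0,0],[-0.045,0,0,0],[-0.065,0,0,0],[-0.085,0,0,0],[-0.1,0,0,0],[-0.11,0,0,0],[-0.11,0,0,0]]'; python3 -m inch '[[0,0.02,-0.02,0],[0,0.05,-0.05,0],[0,0.09,-0.09,0],[0,0.13,-0.12,0],[0,0.17,-0.15,0],[0,0.2,-0.17,0],[0,0.21,-0.18,0],[0,0.21,-0.18,0]]'; python3 - <<'E'
from h import *
S=cam("scene")[3][150:290,220:400]; T=cam("top")[3][60:290,140:400]
cv2.imwrite("pics/end.png",np.hstack([cv2.resize(S,(360,280)),cv2.resize(T,(440,389))[:280] if 0 else cv2.resize(T,(317,280))])[:,:,::-1])
E
```

```text
clock: 12.82
eef_pos: [0.4749, 0.1281, 0.0643]
eef_rot: [-0.006, 1.565, 0.095]
force: [3.6, 0.3, 3.0]
width: -0.0002
clock: 13.82
eef_pos: [0.4748, 0.1281, 0.0724]
eef_rot: [-0.004, 1.565, 0.096]
force: [-0.6, -0.6, 0.2]
width: 0.0001
clock: 14.82
eef_pos: [0.4747, 0.1281, 0.1831]
eef_rot: [0.011, 1.564, 0.112]
force: [0.4, 0.4, -0.7]
width: -0.0001
clock: 15.82
eef_pos: [0.2738, 0.3187, 0.1813]
eef_rot: [-0.195, 1.565, -0.092]
force: [-0.1, 0.3, 0.7]
width: 0.0
```

View pics/end.png

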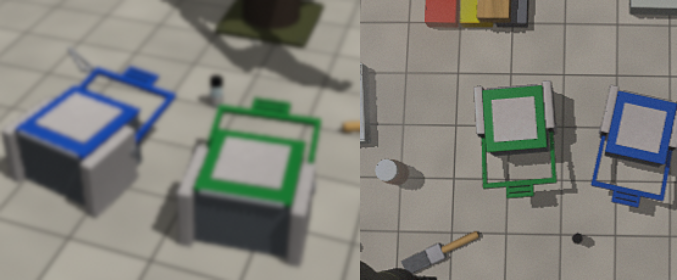

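Both lids are shut, the vial, brush and jar are where they were, and the arm is clear at rest with no force on it. I'm handing the job in.

```bash
python3 -m inch '[[0,0,0,0],[0,0,0,0]]'; python3 -c "
from rig import close_job; print(close_job())"
```

```text
clock: 16.18
eef_pos: [0.2756, 0.3176, 0.1815]
eef_rot: [-0.167, 1.564, -0.068]
force: [0.6, 0.5, 0.5]
width: 0.0
the job is handed in; nothing more can be done
None
```

The job is handed in. I pressed the green lever to its stop and held it there for about 2.4 s (clock 7.5 to 9.8 s). I then let it up over about 3.5 s, with the fingertips in contact until it was right up, and moved the arm away.

**Checks:**
- **Stop:** the force jumped to 32 N at the stop, and I eased it to 16 and then 10 N for the hold.
- **Open lid:** the top picture during the hold showed the lid upright and the beetle in clear view.
- **Closing:** the fingertips rose at about 25 mm/s, then about 15 mm/s, well under the 150 mm/s slam limit. The force stayed around 3 to 5 N until the lever was up.
- **End state:** the last pictures show both lids shut and the vial, brush and jar in place. The dish was outside the crop and the forceps were barely visible, so I did not check those at the end. The arm never went near them.

**Disagreement:** the reported tool-tip height did not match the camera. The real fingertips sat about 33 mm higher than reported. I relied on the pictures and the contact force instead; contact came at a reported 0.068 m rather than the expected 0.10 m.

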